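# Stand an agate slab on the inspection stand and lock its light leg at the mark

### The arm

A 6-joint arm with a two-finger parallel gripper is mounted at the origin on the work surface. World frame = base frame: x ahead of the robot, y to its left, z up, the work surface at z = 0. Lengths are in mm, angles in rad, forces in N, time in s.
With the tool pointing down it reaches from about 275 to 1000 mm from the base axis. Payload 8.4 kg.
Tool frame: the origin (TCP) lies on the centre line of the jaws, within the pads' length; the fingertips stand 25 mm ahead of it and the grasp point (between the pads) lies 6 mm ahead of it; z points along the fingers, y is the line along which they close (so a half turn about z gives the same grasp; the last joint's range is limited). The gripper opens to 85 mm and grips with 20 to 120 N. Pads are 22 mm wide; open, the fingers measure 114 mm over their backs; the gripper's body (76 mm by 85 mm) begins 54 mm behind the grasp point. The pads swing forward as they close: fully open they stand 13 mm farther back than shut.
Start: joints at [1.237, 0.353, 1.633, -0, 1.155, -0.002], TCP at [203.59, 590.914, 256.281] pointing down, gripper open.
Joint ranges: [-2.63, 2.63], [-0.92, 2.1], [0.06, 2.66], [-1.3, 4.44], [0, 2.69], [-3.02, 3.02]. Speed limits (rad/s): [2.22, 2.22, 2.79, 3.14, 3.14, 3.14].

### API

Orientations are given as [roll, pitch, yaw] about the fixed x, y, z axes, in that order (R = Rz(yaw) Ry(pitch) Rx(roll)).
In Python, from rig import r gives the robot as it stands.
- The arm moves only by the shell command python3 -m jog 'ROWS' [FORCE]. ROWS is JSON, a list of rows, each a list of 3 entries, a list of its own where there are three numbers: the turn, a rotation vector about the tool's x, y, z in rad, then the shift along the tool's x, y, z in m, then the opening, from -1 (shut) to 1 (fully open). In form: [[[rx, ry, rz], [x, y, z], gripper], ...]. A call has 1 to 12 rows; each row shifts and turns the commanded pose from where the row before left it, along the tool's axes as they then stand; what a row does not reach is not made up. A row lasts 1/10 s, in which the tool goes at most 50 mm and 8.59 degrees, less where a joint would pass 70% of its speed; a pose out of reach is approached as far as the arm can. A call with a gripper value outside its range is refused whole. The fingers move at their own pace and stop on an object; FORCE is the grip in N (left out, the last holds). Time passes only in rows, so rows that do not move let the fingers close. It gives the time, the measured TCP pose, the force, the opening and the grip force at its end, in the units of the state.
- r.sense(): the state, without advancing time (a new reading comes with each control period).
- r.grab_frame(name): name is "side" or "top"; returns the picture (384x512x3 uint8, red, green, blue); there is no depth.
- r.camera_params(name): a dict with "fx", "fy", "cx", "cy" (pixels), "rvec" (rotation vector, rad) and "tvec" (3), from world to camera coordinates, as OpenCV has them. Camera axes: x right, y down, z forward; pixel columns grow to the right and rows downward; lengths in mm; the calibration is good to about 2 mm. A picture is of the moment at which its call begins. camera_params takes no time and is no camera call.
- r.sign_off(): hands the job in; it is judged then, once.
The state is a dict: "clock": time; "qpos": joint angles; "qvel": joint speeds; "joint_efforts": joint torques, N m; "eef_pos": TCP position; "tcp_rot": TCP orientation; "contact_force": force on the tool from outside, world axes, zero at the start; "wrist_torque": the same for the moment, N m; "opening": opening from 0.0 (shut) to 1.0 (fully open); "grasp_force": force on a finger pad.
Only numpy, scipy, OpenCV 4.12 (cv2) and the standard library are available. Lean on these libraries where they do the work, as an engineer would, in place of code of your own. Each camera call takes 0.05 s, during which the arm holds its last target. There are 200 camera calls.

### The job

Slide the round-topped agate slab straight up out of the slotted rack, stand it upright in the wooden groove of the inspection stand and let it go. Then take the aluminium grip bar of the stand's light leg, draw the leg against its spring until its needle lines up with the brass pointer, and, still holding it there, slide the black cam lever along the bar until it is fully closed. Finish while still holding the leg at the pointer with the lever closed (the worn cam does not resist the spring by itself), and leave the other slabs, the crystal towers and the brush alone.

Things in the scene. Friction and masses are not known exactly. Their poses are not given: they have to be found in the camera images.
- slab: the agate slab to be moved: 80 mm wide (its x), 9 mm thick (its y), 95 mm tall, 0.15 to 0.25 kg, straight sides up to 55 mm and above that a half-round top of 40 mm radius; the only slab with a round top. Origin: middle of its lower edge; z up. It starts upright in one of the three slots of the rack, its x along the slot.
- rack: fixed wooden rack, 110 (x) x 142 (y) x 45 mm high, with three slots along its x, 12 mm wide and 33 mm deep (slot floor 12 mm above the table), at its y = -50, 0 and +50 mm. Origin: middle of its underside. The two other slots hold square-topped slabs 62 mm tall of the same width and thickness.
- slab_b: square-topped slab in the rack (80 x 9 x 62 mm), to be left alone; origin at the middle of its lower edge.
- slab_c: the other square-topped slab in the rack, the same.
- stand: fixed inspection stand: a grey base 180 (x) x 340 (y) x 14 mm. Origin: middle of its underside, z up. At its -y end a wooden groove along x, in the middle a rail along y with the light leg; along its +x edge a scale with the pointer.
- groove (a point): middle of the groove's floor on the stand (14 mm above the table; axes as the stand). The groove runs along the stand's x, is 12 mm wide at the floor (18 mm deep there, then flared to about 28 mm wide, top 44 mm above the table) and 110 mm long between end blocks. The slab stands in it with its width along the groove.
- leg (a joint): travel of the light leg along the stand's -y, towards the groove, in m: 0 (rest) to 0.12. A spring pulls it back to 0 with about 1.6 N at 0 and 4 N at 0.12, also when the lever is closed. The leg's bar and needle lie at y = 110 mm of the stand at 0; they are in line with the pointer when leg equals mark.
- leg_grip (a point): place to hold the leg, on the axis of its aluminium grip bar (axes as the stand; moves with the leg). The bar is 14 x 14 mm, along the stand's x, centre 115 mm above the table, from 37 mm on this point's -x side to 93 mm on its +x side, on an 8 mm thick fin. The leg's black light panel (90 mm wide, top 82 mm above the table) stands 64 mm from the bar towards the groove.
- leg_index (a point): tip of the thin steel needle that sticks out from the leg towards the stand's +x edge; it moves with the leg.
- mark (a joint): place of the brass pointer on the scale, in the same measure as leg (m): drawn between 0.05 and 0.10, stiff, not to be moved.
- mark_tip (a point): tip of the brass pointer (a block 16 mm long, 26 mm high, with a point towards the leg) on the scale at the +x edge of the stand: the length mark. The leg is at the mark when leg_index and mark_tip have the same y in the stand's frame.
- lever (a joint): slide of the cam lever along the bar towards the stand's +x, in m: near 0 open (drawn up to 0.006), 0.03 fully closed against its stop; stiff (about 3 N), stays where it is left.
- lever_face (a point): middle of the lever's -x face, at bar height: a black yoke astride the bar, 12 mm thick (x), 60 mm wide (y), 97 to 136 mm above the table; at lever 0 this face is 32 mm from leg_grip towards +x. Push it with the side of the fingers that hold the bar on its -x side, sliding along the bar (easy with a loose hold, 2 to 3 mm of play).
- tower1: loose six-sided crystal tower, 42 mm across, 90 mm tall, standing on the table; a bystander. Origin: middle of its underside.
- tower2: loose six-sided crystal tower, 36 mm across, 75 mm tall, standing on the table; a bystander. Origin: middle of its underside.
- tower3: loose six-sided crystal tower, 40 mm across, 85 mm tall, standing on the table; a bystander. Origin: middle of its underside.
- tower4: loose six-sided crystal tower, 34 mm across, 70 mm tall, standing on the table; a bystander. Origin: middle of its underside.
- tower5: loose six-sided crystal tower, 44 mm across, 100 mm tall, standing on the table; a bystander. Origin: middle of its underside.
- tower6: loose six-sided crystal tower, 40 mm across, 90 mm tall, standing on the table; a bystander. Origin: middle of its underside.
- brush: loose dusting brush lying on the table; a bystander.
Mind the look-alikes: they are no part of the job. What is shaped like the slab but green or red is not meant.

How it is judged (in metres and radians):
On the way, in this order (a step that is already met when the one before it is completed fails the run):
1. the round-topped slab is drawn up out of its slot, upright (height (world z) of slab above 0.05 m and angle between slab's own z axis and vertical below 0.3 rad and contact force between the fingers and slab above 0.5 N), for 0.1 s.
2. the slab stands in the groove, let go (x of slab in the frame of groove between -0.022 and 0.022 m and y of slab in the frame of groove between -0.008 and 0.008 m and z of slab in the frame of groove below 0.005 m and angle between slab's own z axis and vertical below 0.25 rad and angle between the y axis of slab and the y axis of stand, either way round below 0.2 rad and contact force between the fingers and slab below 0.1 N), for 0.2 s.
3. the leg is held at the pointer with the lever still open (y of leg_index in the frame of mark_tip between -0.005 and 0.005 m and contact force between the fingers and leg above 1 N and value of joint lever below 0.015 m), for 0.2 s.
4. the lever is closed with the leg held at the pointer (y of leg_index in the frame of mark_tip between -0.005 and 0.005 m and contact force between the fingers and leg above 1 N and value of joint lever above 0.026 m), for 0.2 s.
At the end, for the whole second after the job is handed in: Round-topped slab upright (0.25 rad) on the groove floor, within 22 mm of its middle, not touched by fingers; needle within 5 mm of the pointer, leg at rest, fingers pressing it over 1 N; lever 26 of 30 mm closed or more; no bystander moved 30 mm (all of step 2 and all of step 4 and linear speed of slab below 0.05 m/s and velocity of joint leg between -0.02 and 0.02 m/s and distance of each of tower1, tower2, tower3, tower4, tower5, tower6, brush, slab_b, slab_c from where it was at the start of the episode below 0.03 m); the arm keeps its last pose, push and grip.
It fails at once if the lever is closed past half while the leg is over 10 mm from the pointer (value of joint lever above 0.018 m and (y of leg_index in the frame of mark_tip above 0.01 m or y of leg_index in the frame of mark_tip below -0.01 m)).
It fails at once if the slab tips over (angle between slab's own z axis and vertical above 0.6 rad).
It fails at once if a bystander is moved 30 mm or more (distance of any of tower1, tower2, tower3, tower4, tower5, tower6, brush, slab_b, slab_c from where it was at the start of the episode above 0.03 m).
It also fails if it takes over 67 s, if anything falls off the work surface, if the arm or the gripper's body presses on something with over 40 N, if the wrist force passes 120 N, or if a joint passes its speed limit or range.

## Working session

There is one attempt and no reset: what is moved stays moved. The work goes in short steps, Python scripts to look and compute and a shell command to move; the robot and the scene stay as the last step left them, time stands still between calls to the robot, and variables do not carry over. Pictures are saved under pics/ and viewed, at most 10 in all, crops included, and the job is handed in when it is done.

```bash
mkdir -p pics; ls; python3 - <<'E'
from rig import r
import cv2
for n in ("top","side"):
    im=r.grab_frame(n); cv2.imwrite(f"pics/{n}0.png",cv2.resize(im[:,:,::-1],(800,600),interpolation=cv2.INTER_CUBIC)); print(r.camera_params(n))
print(r.sense())
E
```

```text
pics
{'fx': 373.88799907189934, 'fy': 373.88799907189934, 'cx': 256.9966184097726, 'cy': 189.71198973834896, 'rvec': array([ 2.11128364, -2.13788055,  0.20044269]), 'tvec': array([-22.54556381, 581.06402203, 983.53229235])}
{'fx': 483.7033359232483, 'fy': 483.7033359232483, 'cx': 250.2414917328876, 'cy': 190.78701494181257, 'rvec': array([ 0.27043377, -2.72266885,  1.3776842 ]), 'tvec': array([ 564.60951611,  174.75993147, 1141.01696923])}
{'clock': 0.1, 'qpos': array([ 1.23663824e+00,  3.53589640e-01,  1.63406489e+00,  5.15957667e-06,
        1.15520080e+00, -2.38764516e-03]), 'qvel': array([ 2.65309046e-04, -2.53513343e-03, -8.27912630e-04,  1.05736661e-03,
       -8.40330688e-05,  4.88022258e-04]), 'joint_efforts': array([-3.09421175e-04, -6.06357837e+01, -3.42823720e+01, -7.35964045e-05,
        4.05075814e-03,  2.66994772e-05]), 'eef_pos': array([203.43352023, 590.54221238, 255.62782807]), 'tcp_rot': array([-3.14033000e+00, -7.73253534e-06,  2.80982012e+00]), 'contact_force': array([-0.50920664,  0.67805036, -0.00960684]), 'wrist_torque': array([-0.02194804,  0.03070212, -0.00771117]), 'grasp_force': 0.0, 'opening': 1.0006505395840473}
```

View pics/top0.png

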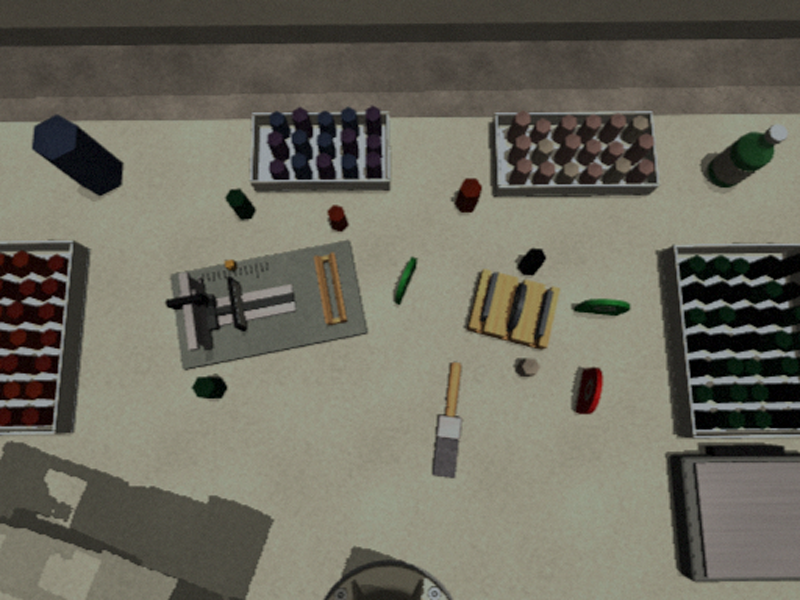

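View pics/side0.png

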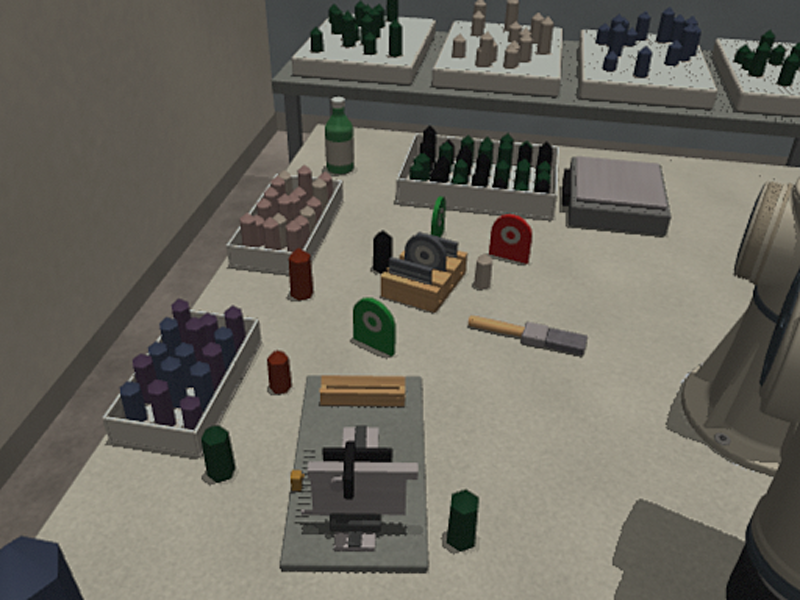

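The top view shows the stand at (270,305), with its groove at (330,290), bar at (185,310) and brass pointer at (230,265). The rack is at (515,308).

Round-topped candidates in the side view:
- grey agate in the rack's middle slot, (427,253)
- green at (375,325)
- green at (438,217)
- red at (510,238)

I choose the grey one in the rack. Next I take close crops to check it and get finer pixels.

```bash
python3 - <<'E'
from rig import r
import cv2,numpy as np
t=r.grab_frame("top")[:,:,::-1]; s=r.grab_frame("side")[:,:,::-1]
def crop(im,x,y,w,h,k):
    o=cv2.resize(im[y:y+h,x:x+w],None,fx=k,fy=k,interpolation=cv2.INTER_CUBIC)
    o=cv2.convertScaleAbs(o,alpha=1.5,beta=10)
    for i in range(0,w,10): cv2.putText(o,str(x+i),(i*k,8),0,.3,(0,255,255)); cv2.line(o,(i*k,10),(i*k,14),(0,255,255))
    for j in range(10,h,10): cv2.putText(o,str(y+j),(0,j*k+3),0,.3,(0,255,255)); 
    return o
cv2.imwrite("pics/c1.png",crop(t,106,148,133,92,6))
cv2.imwrite("pics/c2.png",np.hstack([crop(t,298,168,64,60,6),crop(s,240,140,66,60,6)]))
cv2.imwrite("pics/c3.png",crop(s,176,234,104,134,4))
E
```

```text
(no output)
```

View pics/c1.png

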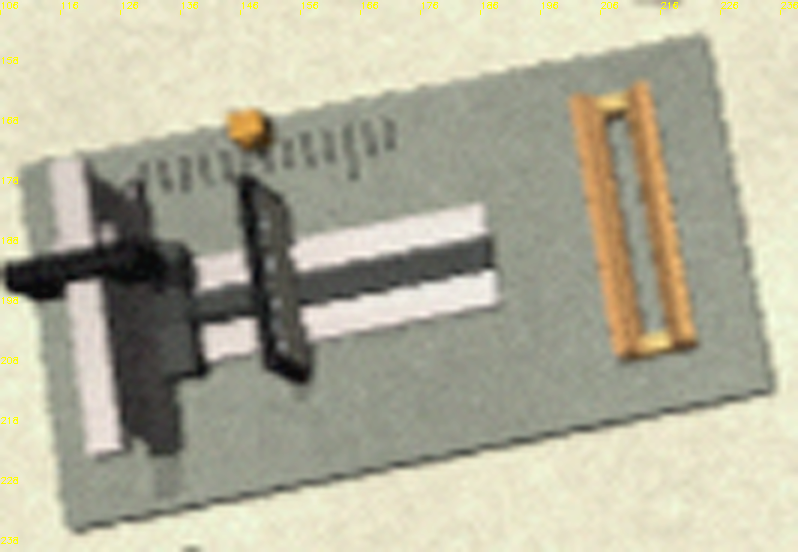

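View pics/c2.png

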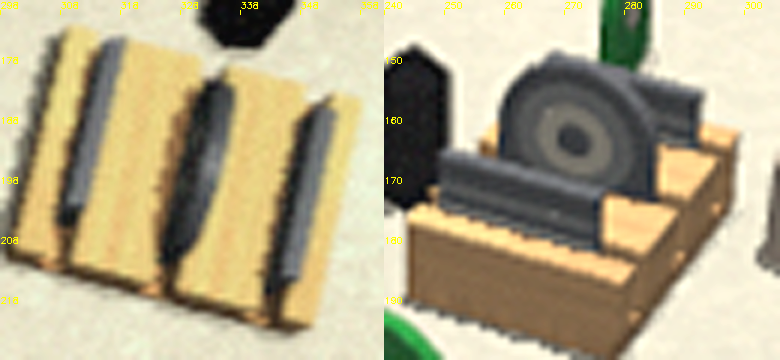

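View pics/c3.png

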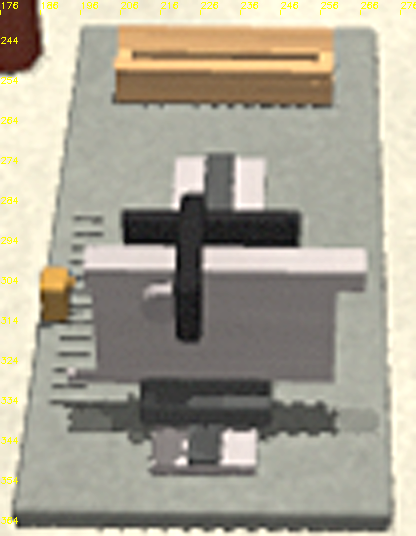

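The crops confirm the slab: grey, round-topped and banded, in the rack's middle slot at side pixel (275,163). Now I fit the poses from both views.

```bash
cat > h.py <<'E'
from rig import r
import numpy as np,cv2
from scipy.optimize import least_squares
C={n:r.camera_params(n) for n in("top","side")}
def K(c): return np.array([[c["fx"],0,c["cx"]],[0,c["fy"],c["cy"]],[0,0,1.]])
def proj(n,P):
    c=C[n]; return cv2.projectPoints(np.array(P,float).reshape(-1,3),c["rvec"],c["tvec"],K(c),None)[0][:,0]
def tri(a,b):
    Ps=[K(C[n])@np.c_[cv2.Rodrigues(C[n]["rvec"])[0],C[n]["tvec"]] for n in("top","side")]
    X=cv2.triangulatePoints(*Ps,np.array(a,float),np.array(b,float))[:,0]; return X[:3]/X[3]
def W(p,L): # pose x,y,yaw ; local pts
    c,s=np.cos(p[2]),np.sin(p[2]); L=np.array(L,float).reshape(-1,3)
    return np.c_[p[0]+c*L[:,0]-s*L[:,1],p[1]+s*L[:,0]+c*L[:,1],L[:,2]]
def loc(p,P): 
    c,s=np.cos(p[2]),np.sin(p[2]); d=np.array(P)-[p[0],p[1],0]; return np.array([c*d[0]+s*d[1],-s*d[0]+c*d[1],d[2]])
def fit(obs,p0):
    f=lambda p:np.concatenate([(proj(n,W(p,l))-[u]).ravel() for n,l,u in obs])
    q=least_squares(f,p0,loss="soft_l1"); return q.x,f(q.x).reshape(-1,2)
E
cat > m1.py <<'E'
from h import *
c1=lambda u,v:("top",(np.array([u,v])+.5)/6-.5+[106,148])
c2=lambda u,v:("top",(np.array([u,v])+.5)/6-.5+[298,168])
c2s=lambda u,v:("side",(np.array([u-384,v])+.5)/6-.5+[240,140])
c3=lambda u,v:("side",(np.array([u,v])+.5)/4-.5+[176,234])
def o(l,a): return (a[0],l,a[1])
S=[o((90,170,14),c1(22,165)),o((90,-170,14),c1(708,37)),o((-90,-170,14),c1(774,390)),o((-90,170,14),c1(72,528)),
 o((90,-170,14),c3(84,28)),o((-90,-170,14),c3(374,28)),o((90,170,14),c3(18,513)),o((-90,170,14),c3(392,515))]
st,e=fit(S,[500,200,.2]); 
Rk=[o((55,71,45),c2(67,28)),o((55,-71,45),c2(360,97)),o((-55,-71,45),c2(308,328)),o((-55,71,45),c2(10,256)),
 o((55,71,45),c2s(409,210)),o((-55,71,45),c2s(630,283)),o((-55,-71,45),c2s(738,132)),o((-55,71,0),c2s(612,358))]
rk,e2=fit(Rk,[450,-150,-.2])
if __name__=="__main__":
    print("stand",st,"\n",e.round(1)); print("rack",rk,"\n",e2.round(1))
    for nm,a,b in [("bar+x",c1(68,158),c3(84,250)),("bar-x far",c1(122,452),c3(366,250)),("bar-x near",c1(90,456),c3(366,272)),("ptr",c1(246,124),c3(57,272)),("groove +x,-y",c1(650,84),c3(118,29)),("lever",c1(0,0),c3(0,0))][:5]:
        X=tri(a[1],b[1]); print(nm,X.round(1),loc(st,X).round(1))
    # slab in rack: local (x,-+,z)
    for z in(60,67): print(z,[proj("side",W(rk,[x,y,z])).round(1).tolist() for x in(40,-40) for y in (4.5,-4.5)],[proj("top",W(rk,[x,0,z])).round(1).tolist() for x in(40,-40)])
    print("apex",proj("side",W(rk,[0,0,107])),proj("top",W(rk,[0,0,107])))
    print("obs",c2s(499,115)[1],c2s(657,190)[1],c2s(563,53)[1],c2(220,78)[1],c2(172,262)[1])
    print("slab apex tri",loc(rk,tri(c2(212,168)[1],c2s(563,53)[1])))
E
python3 m1.py
```

```text
stand [5.77931803e+02 2.18319781e+02 1.85781640e-01] 
 [[-1.1  0.7]
 [-0.3 -0.2]
 [ 0.1  0.6]
 [-1.5  1.3]
 [-0.8 -1.5]
 [ 0.3 -0.6]
 [-2.  -1. ]
 [ 0.3 -0.3]]
rack [ 559.09109289 -230.18747124   -6.54506527] 
 [[-0.3  0.1]
 [ 0.2  0.8]
 [ 0.9  0.2]
 [ 0.4 -0.5]
 [-0.7  1.8]
 [-1.2  0.1]
 [ 0.  -0.2]
 [ 1.   0.8]]
bar+x [612.8 334.6 124.4] [ 55.7 107.9 124.4]
bar-x far [485.3 305.7 121.1] [-74.9 103.  121.1]
bar-x near [483.3 319.  121.5] [-74.4 116.5 121.5]
ptr [647.2 282.6  42.1] [80.  50.4 42.1]
groove +x,-y [667.   92.5  35.9] [  64.3 -140.1   35.9]
60 [[[258.2, 161.6]], [[259.6, 160.0]], [[284.1, 168.6]], [[285.3, 167.0]]] [[[333.0, 182.4]], [[326.8, 210.2]]]
67 [[[258.3, 159.5]], [[259.6, 158.0]], [[284.2, 166.5]], [[285.4, 164.9]]] [[[333.5, 181.9]], [[327.3, 209.8]]]
apex [[272.26369803 150.09680117]] [[333.3516805  193.15753978]]
obs [258.75 158.75] [285.08333333 171.25      ] [269.41666667 148.41666667] [334.25       180.58333333] [326.25 211.25]
slab apex tri [  1.57635298   2.99646621 112.1813165 ]
```

```bash
cat >> h.py <<'E'
def ray(n,uv,z):
    c=C[n];R=cv2.Rodrigues(c["rvec"])[0];o=-R.T@c["tvec"];d=R.T@np.linalg.inv(K(c))@[uv[0],uv[1],1];return o+d*(z-o[2])/d[2]
def go(t,yaw): # delta to target TCP (mm) with tool down at yaw, after turning first
    s=r.sense(); y0=s["tcp_rot"][2]; R=np.array([[np.cos(yaw),np.sin(yaw),0],[np.sin(yaw),-np.cos(yaw),0],[0,0,-1]])
    dz=(yaw-y0+np.pi)%(2*np.pi)-np.pi
    print("t",s["clock"],"pos",s["eef_pos"].round(1),"rot",s["tcp_rot"].round(3),"turn rz",round(-dz,4),"shift mm",(R.T@(np.array(t)-s["eef_pos"])).round(1))
E
python3 - <<'E'
from m1 import *
for uv in [(570,97),(650,84),(697,345),(618,357),(634,221)]: print(loc(st,ray("top",c1(*uv)[1],44)).round(1))
for uv in [(118,29),(333,29),(116,70),(333,70),(132,55),(320,57)]: print("s",loc(st,ray("side",c3(*uv)[1],44)).round(1))
print("floor",[loc(st,ray("top",c1(*uv)[1],14)).round(1) for uv in[(618,120),(658,330)]])
print("grip",W(st,[-37.5,110,115]), "lever -x face?",[loc(st,ray("top",c1(*uv)[1],136)).round(1) for uv in[(5,262),(10,298),(155,240),(160,275)]],loc(st,ray("side",c3(176,200)[1],136)),loc(st,ray("side",c3(203,200)[1],136)))
t=W(rk,[1,0,240])[0]; print(t); go(t,np.pi+rk[2]+2*np.pi)
E
```

```text
[  63.9 -102.5   44. ]
[  62.7 -140.7   44. ]
[ -64.5 -140.1   44. ]
[ -62.8 -103.2   44. ]
[  -1.  -121.7   44. ]
s [  62.7 -131.    44. ]
s [ -63.3 -133.3   44. ]
s [ 61.  -96.4  44. ]
s [-63.1 -98.6  44. ]
s [  52.8 -109.    44. ]
s [ -55.6 -109.3   44. ]
floor [array([  56.6, -120.4,   14. ]), array([ -48.9, -121.2,   14. ])]
grip [[520.75847082 319.50011518 115.        ]] lever -x face? [array([ 13.6, 136. , 136. ]), array([ -2.3, 135.9, 136. ]), array([ 10.5,  72.2, 136. ]), array([ -5. ,  72.2, 136. ])] [ 13.43341516  87.29128408 136.        ] [  0.83681492  87.08550711 136.        ]
[ 560.05699786 -230.44636812  240.        ]
t 0.2 pos [203.5 590.7 255.8] rot [-3.141 -0.     2.81 ] turn rz -0.07 shift mm [-557.  -700.8   15.8]
```

```bash
python3 -m jog '[[[0,0,-0.07],[-0.023,-0.029,0],0],[[0,0,0],[-0.023,-0.029,0],0],[[0,0,0],[-0.023,-0.029,0],0],[[0,0,0],[-0.023,-0.029,0],0],[[0,0,0],[-0.023,-0.029,0],0],[[0,0,0],[-0.023,-0.029,0],0],[[0,0,0],[-0.023,-0.029,0],0],[[0,0,0],[-0.023,-0.029,0],0],[[0,0,0],[-0.023,-0.029,0],0],[[0,0,0],[-0.023,-0.029,0],0],[[0,0,0],[-0.023,-0.029,0],0],[[0,0,0],[-0.023,-0.029,0],0]]' 40
python3 -m jog '[[[0,0,0],[-0.023,-0.029,0],0],[[0,0,0],[-0.023,-0.029,0],0],[[0,0,0],[-0.023,-0.029,0],0],[[0,0,0],[-0.023,-0.029,0],0],[[0,0,0],[-0.023,-0.029,0],0],[[0,0,0],[-0.023,-0.029,0],0],[[0,0,0],[-0.023,-0.029,0],0],[[0,0,0],[-0.023,-0.029,0],0],[[0,0,0],[-0.023,-0.029,0],0],[[0,0,0],[-0.023,-0.029,0],0],[[0,0,0],[-0.023,-0.029,0],0],[[0,0,0],[0,0,0],0]]'
python3 - <<'E'
from m1 import *
go(W(rk,[1,0,91])[0],np.pi+rk[2]+2*np.pi)
print(r.sense()["opening"])
E
```

```text
clock: 1.4
eef_pos: [378.0, 181.0, 256.4]
tcp_rot: [3.141, 0.0, 2.88]
contact_force: [1.2, 0.2, 0.4]
opening: 0.499
grasp_force: 0.0
clock: 2.6
eef_pos: [541.0, -194.8, 256.1]
tcp_rot: [-3.141, 0.002, 2.877]
contact_force: [0.1, -0.3, 0.8]
opening: 0.496
grasp_force: 0.0
t 2.6 pos [ 541.  -194.8  256.1] rot [-3.141e+00  2.000e-03  2.877e+00] turn rz -0.0025 shift mm [-27.7 -29.5 165.1]
0.4961090552116106
```

```bash
python3 -m jog '[[[0,0,0],[-0.014,-0.015,0.02],0],[[0,0,0],[-0.014,-0.015,0.03],0],[[0,0,0],[0,0,0.03],0],[[0,0,0],[0,0,0.026],0],[[0,0,0],[0,0,0],0],[[0,0,0],[0,0,0],0]]'
python3 - <<'E'
from m1 import *
go(W(rk,[1,0,91])[0],np.pi+rk[2]+2*np.pi)
t=r.grab_frame("top")[:,:,::-1]; s=r.grab_frame("side")[:,:,::-1]
f=lambda im,x,y,w,h,k:cv2.convertScaleAbs(cv2.resize(im[y:y+h,x:x+w],None,fx=k,fy=k,interpolation=cv2.INTER_CUBIC),alpha=1.5,beta=10)
cv2.imwrite("pics/d1.png",np.hstack([f(t,290,150,80,100,5),f(s,235,90,80,100,5)]))
E
```

```text
clock: 3.2
eef_pos: [558.6, -226.9, 150.5]
tcp_rot: [3.141, -0.001, 2.88]
contact_force: [0.1, 0.4, -0.2]
opening: 0.502
grasp_force: 0.0
t 3.2 pos [ 558.6 -226.9  150.5] rot [ 3.141e+00 -1.000e-03  2.880e+00] turn rz 0.0004 shift mm [-2.3 -3.1 59.5]
```

View pics/d1.png

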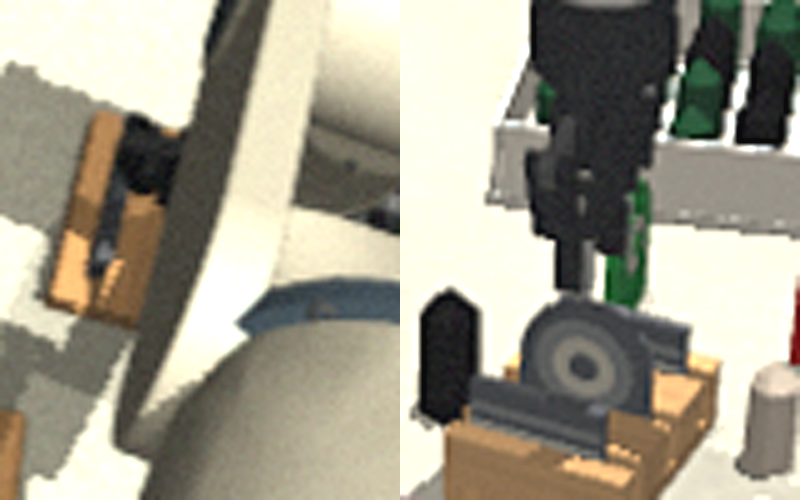

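The crop shows the near finger at (572,265), directly above the slab's apex at (580,300), with both neighbouring slabs clear. I descend, grip and lift.

```bash
python3 -m jog '[[[0,0,0],[-0.002,-0.003,0.01],0],[[0,0,0],[0,0,0.025],0],[[0,0,0],[0,0,0.024],0],[[0,0,0],[0,0,0],0],[[0,0,0],[0,0,0],-1],[[0,0,0],[0,0,0],-1],[[0,0,0],[0,0,0],-1],[[0,0,0],[0,0,0],-1],[[0,0,0],[0,0,0],-1],[[0,0,0],[0,0,0],-1]]' 50
python3 -m jog '[[[0,0,0],[0,0,-0.01],-1],[[0,0,0],[0,0,-0.02],-1],[[0,0,0],[0,0,-0.02],-1],[[0,0,0],[0,0,-0.02],-1],[[0,0,0],[0,0,-0.03],-1],[[0,0,0],[0,0,0],-1],[[0,0,0],[0,0,0],-1]]'
```

```text
clock: 4.3
eef_pos: [561.0, -231.3, 92.8]
tcp_rot: [-3.141, 0.003, 2.88]
contact_force: [-0.8, -0.9, 6.5]
opening: 0.101
grasp_force: 49.7
clock: 5.0
eef_pos: [560.0, -230.9, 192.0]
tcp_rot: [-3.141, 0.001, 2.88]
contact_force: [-0.8, -0.3, -3.4]
opening: 0.1
grasp_force: 48.8
```

```bash
python3 - <<'E'
from m1 import *
go(W(st,[0,-120,200])[0],np.pi+st[2])
E
```

```text
t 5.0 pos [ 560.  -230.9  192. ] rot [-3.141e+00  1.000e-03  2.880e+00] turn rz -0.4475 shift mm [-100.6  318.1   -8. ]
```

```bash
python3 -m jog '[[[0,0,-0.112],[0,0,-0.012],-1],[[0,0,-0.112],[0,0,-0.012],-1],[[0,0,-0.112],[0,0,-0.012],-1],[[0,0,-0.112],[0,0,-0.012],-1]]'
python3 -m jog '[[[0,0,0],[-0.008,0.026,0],-1],[[0,0,0],[-0.008,0.026,0],-1],[[0,0,0],[-0.008,0.026,0],-1],[[0,0,0],[-0.008,0.026,0],-1],[[0,0,0],[-0.008,0.026,0],-1],[[0,0,0],[-0.008,0.026,0],-1],[[0,0,0],[-0.008,0.026,0],-1],[[0,0,0],[-0.008,0.026,0],-1],[[0,0,0],[-0.008,0.026,0],-1],[[0,0,0],[-0.008,0.026,0],-1],[[0,0,0],[-0.008,0.026,0],-1],[[0,0,0],[0,0,0],-1]]'
python3 - <<'E'
from m1 import *
go(W(st,[0,-120,155])[0],np.pi+st[2])
E
```

```text
clock: 5.4
eef_pos: [558.9, -230.4, 237.9]
tcp_rot: [3.14, -0.003, -2.951]
contact_force: [-0.3, -0.1, -2.5]
opening: 0.099
grasp_force: 48.7
clock: 6.6
eef_pos: [592.8, 69.3, 237.6]
tcp_rot: [3.14, -0.002, -2.953]
contact_force: [-0.1, -1.1, -2.2]
opening: 0.098
grasp_force: 49.2
t 6.6 pos [592.8  69.3 237.6] rot [ 3.140e+00 -2.000e-03 -2.953e+00] turn rz 0.0028 shift mm [-12.9  29.2  82.6]
```

```bash
python3 -m jog '[[[0,0,0],[-0.006,0.015,0.015],-1],[[0,0,0],[-0.006,0.014,0.025],-1],[[0,0,0],[-0.001,0,0.025],-1],[[0,0,0],[0,0,0.017],-1],[[0,0,0],[0,0,0],-1],[[0,0,0],[0,0,0],-1]]'
python3 - <<'E'
from m1 import *
go(W(st,[0,-120,155])[0],np.pi+st[2])
t=r.grab_frame("top")[:,:,::-1]; s=r.grab_frame("side")[:,:,::-1]
f=lambda im,x,y,w,h,k:cv2.convertScaleAbs(cv2.resize(im[y:y+h,x:x+w],None,fx=k,fy=k,interpolation=cv2.INTER_CUBIC),alpha=1.5,beta=10)
cv2.imwrite("pics/d2.png",np.hstack([f(t,190,150,65,100,6),f(s,190,170,65,100,6)]))
E
```

```text
clock: 7.2
eef_pos: [600.4, 97.2, 156.3]
tcp_rot: [3.142, -0.002, -2.956]
contact_force: [0.5, 0.1, -2.0]
opening: 0.098
grasp_force: 49.3
t 7.2 pos [600.4  97.2 156.3] rot [ 3.142e+00 -2.000e-03 -2.956e+00] turn rz 0.0 shift mm [-0.3  3.2  1.3]
```

View pics/d2.png

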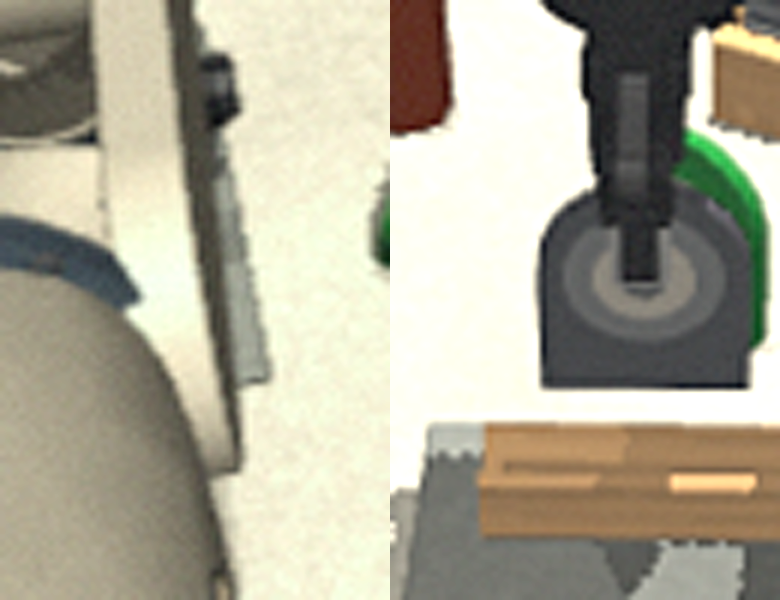

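The slab hangs upright and square, with its lower edge from (542,385) to (748,385) and the groove below it. I check the lateral offset by projection.

```bash
python3 - <<'E'
from m1 import *
s=loc(st,r.sense()["eef_pos"]);print(s)
for dy in (4.5,): print(proj("side",W(st,[[s[0]+x,s[1]+dy,75.5] for x in(40,-40)])), "obs",[((542-390)/6+189.6,385/6+169.6),((748-390)/6+189.6,385/6+169.6)])
E
```

```text
[   0.69762439 -123.24943936  157.87577265]
[[213.67783829 234.36815997]
 [248.69220085 234.79565816]] obs [(214.93333333333334, 233.76666666666665), (249.26666666666665, 233.76666666666665)]
```

```bash
python3 -m jog '[[[0,0,0],[0,0.002,0.01],-1],[[0,0,0],[0,0,0.015],-1],[[0,0,0],[0,0,0.01],-1],[[0,0,0],[0,0,0.008],-1],[[0,0,0],[0,0,0.006],-1],[[0,0,0],[0,0,0],-1],[[0,0,0],[0,0,0],-1]]'
python3 -m jog '[[[0,0,0],[0,0,0.004],-1],[[0,0,0],[0,0,0.004],-1],[[0,0,0],[0,0,0],-1],[[0,0,0],[0,0,0],-1]]'
```

```text
clock: 8.0
eef_pos: [600.6, 99.4, 108.2]
tcp_rot: [3.142, -0.0, -2.955]
contact_force: [0.3, 0.1, -2.8]
opening: 0.097
grasp_force: 49.4
clock: 8.4
eef_pos: [600.5, 99.4, 100.3]
tcp_rot: [3.142, -0.0, -2.955]
contact_force: [-0.7, -0.9, -2.4]
opening: 0.1
grasp_force: 49.4
```

No contact yet, with the lower edge about 5 mm above the floor. I continue in small steps.

```bash
python3 -m jog '[[[0,0,0],[0,0,0.002],-1],[[0,0,0],[0,0,0.002],-1],[[0,0,0],[0,0,0],-1],[[0,0,0],[0,0,0],-1]]'
python3 -m jog '[[[0,0,0],[0,0,0.0015],-1],[[0,0,0],[0,0,0],-1],[[0,0,0],[0,0,0],-1]]'
```

```text
clock: 8.8
eef_pos: [600.5, 99.4, 96.2]
tcp_rot: [3.142, -0.0, -2.955]
contact_force: [0.0, 0.3, -1.8]
opening: 0.095
grasp_force: 49.4
clock: 9.1
eef_pos: [600.7, 99.4, 94.9]
tcp_rot: [-3.142, 0.0, -2.955]
contact_force: [0.5, -0.4, -0.8]
opening: 0.101
grasp_force: 49.6
```

```bash
python3 -m jog '[[[0,0,0],[0,0,0.001],-1],[[0,0,0],[0,0,0],-1],[[0,0,0],[0,0,0],-0.6],[[0,0,0],[0,0,0],-0.2],[[0,0,0],[0,0,0],-0.2],[[0,0,0],[0,0,0],-0.2],[[0,0,0],[0,0,-0.01],-0.2],[[0,0,0],[0,0,-0.02],-0.2],[[0,0,0],[0,0,-0.03],-0.2],[[0,0,0],[0,0,-0.04],-0.2],[[0,0,0],[0,0,-0.04],-0.2],[[0,0,0],[0,0,0],-0.2]]'
python3 - <<'E'
from m1 import *
t=r.grab_frame("top")[:,:,::-1]; s=r.grab_frame("side")[:,:,::-1]
f=lambda im,x,y,w,h,k:cv2.convertScaleAbs(cv2.resize(im[y:y+h,x:x+w],None,fx=k,fy=k,interpolation=cv2.INTER_CUBIC),alpha=1.5,beta=10)
cv2.imwrite("pics/d3.png",f(s,176,200,100,150,4))
go(W(st,[-37.5,110,230])[0],np.pi+st[2])
E
```

```text
clock: 10.3
eef_pos: [603.6, 99.9, 240.5]
tcp_rot: [-3.141, 0.01, -2.955]
contact_force: [1.0, 0.6, 0.7]
opening: 0.396
grasp_force: 0.0
t 10.4 pos [601.1  99.5 235.4] rot [-3.142e+00  3.000e-03 -2.955e+00] turn rz 0.0004 shift mm [ 38.3 231.1   5.4]
```

View pics/d3.png

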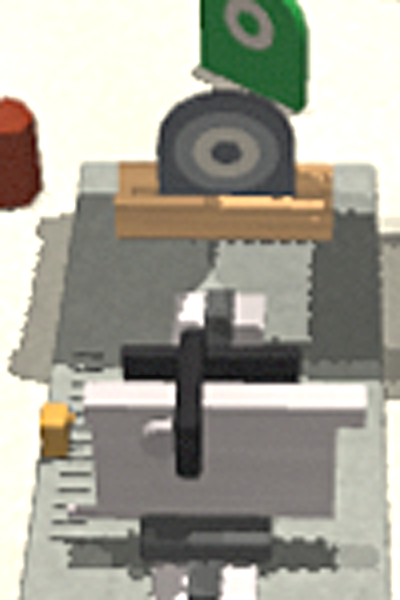

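The slab stands upright in the groove, its centre at crop (227,145) against the groove's middle at about (225,200), and it is released. Next I go above the bar.

```bash
python3 -m jog '[[[0,0,0],[0.004,0.023,0],0],[[0,0,0],[0.004,0.023,0],0],[[0,0,0],[0.004,0.023,0],0],[[0,0,0],[0.004,0.023,0],0],[[0,0,0],[0.004,0.023,0],0],[[0,0,0],[0.004,0.023,0],0],[[0,0,0],[0.004,0.023,0],0],[[0,0,0],[0.004,0.023,0],0],[[0,0,0],[0.004,0.023,0],0],[[0,0,0],[0.002,0.023,0],0],[[0,0,0],[0,0,0],0],[[0,0,0],[0,0,0],0]]'
python3 - <<'E'
from m1 import *
go(W(st,[-38,110,121])[0],np.pi+st[2])
E
```

```text
clock: 11.6
eef_pos: [519.9, 318.1, 232.5]
tcp_rot: [-3.14, -0.002, -2.954]
contact_force: [-0.9, -0.9, -0.3]
opening: 0.5
grasp_force: 0.0
t 11.6 pos [519.9 318.1 232.5] rot [-3.140e+00 -2.000e-03 -2.954e+00] turn rz 0.0017 shift mm [ -0.6   1.2 111.5]
```

```bash
python3 -m jog '[[[0,0,0],[0,0.001,0.03],0],[[0,0,0],[0,0,0.03],0],[[0,0,0],[0,0,0.03],0],[[0,0,0],[0,0,0.021],0],[[0,0,0],[0,0,0],0],[[0,0,0],[0,0,0],-0.5],[[0,0,0],[0,0,0],-0.58],[[0,0,0],[0,0,0],-0.58],[[0,0,0],[0,0,0],-0.58],[[0,0,0],[0,0,0],-0.58]]' 20
python3 - <<'E'
from m1 import *
s=r.sense();print(loc(st,s["eef_pos"]),s["opening"]*85)
E
```

```text
clock: 12.6
eef_pos: [520.7, 319.5, 123.5]
tcp_rot: [3.141, 0.001, -2.955]
contact_force: [-0.4, -0.5, -0.3]
opening: 0.207
grasp_force: 0.0
[-37.55271916 110.0257032  123.49633481] 17.60790986052686
```

```bash
python3 -m jog '[[[0,0,0],[0,-0.005,0.002],-0.58],[[0,0,0],[0,-0.007,0],-0.58],[[0,0,0],[0,-0.008,0],-0.58],[[0,0,0],[0,-0.008,0],-0.58],[[0,0,0],[0,-0.008,0],-0.58],[[0,0,0],[0,-0.008,0],-0.58],[[0,0,0],[0,-0.008,0],-0.58],[[0,0,0],[0,-0.005,0],-0.58],[[0,0,0],[0,-0.003,0],-0.58],[[0,0,0],[0,0,0],-0.58],[[0,0,0],[0,0,0],-0.58]]'
python3 - <<'E'
from m1 import *
s=r.sense();print(loc(st,s["eef_pos"]),s["opening"]*85, s["contact_force"])
t=r.grab_frame("top")[:,:,::-1]; s=r.grab_frame("side")[:,:,::-1]
f=lambda im,x,y,w,h,k:cv2.convertScaleAbs(cv2.resize(im[y:y+h,x:x+w],None,fx=k,fy=k,interpolation=cv2.INTER_CUBIC),alpha=1.5,beta=10)
cv2.imwrite("pics/d4.png",np.hstack([f(t,135,155,50,60,8),f(s,180,270,50,60,8)]))
E
```

```text
clock: 13.7
eef_pos: [531.4, 260.3, 120.7]
tcp_rot: [-3.141, -0.0, -2.955]
contact_force: [0.3, 3.3, 0.6]
opening: 0.212
grasp_force: 1.2
[-38.00498562  49.85528775 120.68703636] 18.041584743788356 [0.28372269 3.33977046 0.60967995]
```

View pics/d4.png

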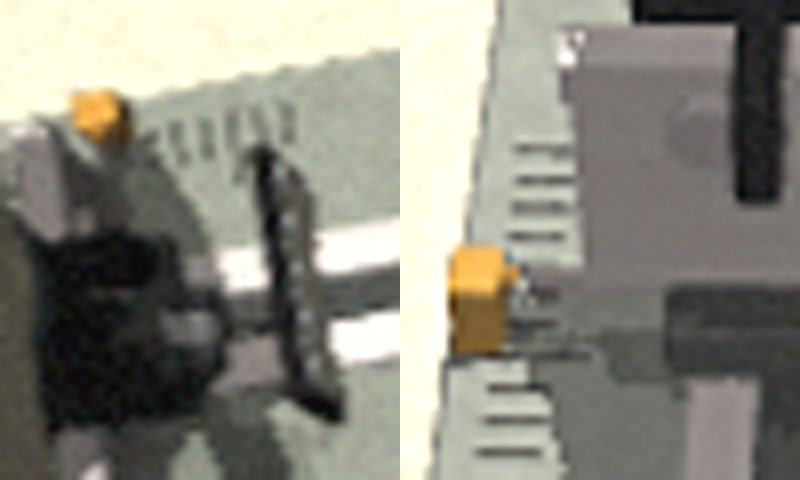

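The pointer tip is at side crop (520,272), and the needle seems to end just beside it at about (525,285). I check this numerically.

```bash
python3 - <<'E'
from m1 import *
def rayplane(uv,y,n="side"):
    a=loc(st,ray(n,uv,0));b=loc(st,ray(n,uv,100)); return a+(b-a)*(y-a[1])/(b[1]-a[1])
nr=c3(70,373)[1]; print("needle rest",rayplane(nr,110))
d4s=lambda u,v:(np.array([u-400,v])+.5)/8-.5+[180,270]
d4t=lambda u,v:(np.array([u,v])+.5)/8-.5+[135,155]
for z in(20,28,34,40):
  print(z,"tip",loc(st,ray("side",d4s(520,272),z)).round(1),"needle now",loc(st,ray("side",d4s(526,285),z)).round(1),loc(st,ray("side",d4s(535,290),z)).round(1),"needle rest",loc(st,ray("side",nr,z)).round(1))
print("ptr block top centre z40: side",loc(st,ray("side",d4s(478,258),40)).round(1),"top",loc(st,ray("top",d4t(102,112),40)).round(1))
print("tick ys", [loc(st,ray("side",d4s(540,v),14)).round(1)[1] for v in(150,181,208,236,388,418,452)])
# pixel dump near tip
im=r.grab_frame("side"); 
cv2.imwrite("pics/d5.png",np.hstack([cv2.convertScaleAbs(cv2.resize(im[296:316,184:212,::-1],None,fx=20,fy=20,interpolation=cv2.INTER_NEAREST),alpha=1.7,beta=20)]))
E
```

```text
needle rest [ 66.52670133 110.          37.59941775]
20 tip [72.1 36.8 20. ] needle now [70.1 41.1 20. ] [67.6 42.8 20. ] needle rest [69.  96.3 20. ]
28 tip [70.9 43.6 28. ] needle now [68.9 47.9 28. ] [66.5 49.5 28. ] needle rest [ 67.9 102.5  28. ]
34 tip [70.1 48.7 34. ] needle now [68.1 53.  34. ] [65.6 54.6 34. ] needle rest [ 67.  107.2  34. ]
40 tip [69.2 53.9 40. ] needle now [67.2 58.1 40. ] [64.8 59.6 40. ] needle rest [ 66.2 111.9  40. ]
ptr block top centre z40: side [80.4 49.4 40. ] top [81.  48.9 40. ]
tick ys [np.float64(-10.9), np.float64(0.2), np.float64(9.7), np.float64(19.4), np.float64(69.6), np.float64(79.0), np.float64(89.6)]
```

View pics/d5.png

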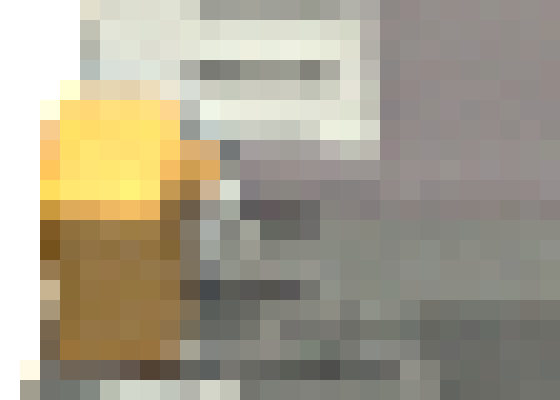

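```bash
python3 - <<'E'
from h import *
np.save("pre.npy",np.stack([r.grab_frame("side"),r.grab_frame("top")]))
E
python3 -m jog '[[[0,0,0],[0,-0.0025,0],-0.58],[[0,0,0],[0,0,0],-0.58],[[0,0,0],[0,0,0],-0.58],[[0,0,0],[0,0,0],-0.58]]'
python3 - <<'E'
from m1 import *
p=np.load("pre.npy");s=r.sense();print(loc(st,s["eef_pos"]),s["opening"]*85,s["contact_force"],s["grasp_force"])
n=np.stack([r.grab_frame("side"),r.grab_frame("top")])
for a in(p,n): print("side\n",a[0][300:313,190:204].mean(2).astype(int))
for a in(p,n): print("top\n",a[1][166:182,142:156].mean(2).astype(int))
E
```

```text
clock: 14.35
eef_pos: [531.8, 257.8, 120.7]
tcp_rot: [-3.141, -0.0, -2.955]
contact_force: [1.1, 2.0, -0.2]
opening: 0.211
grasp_force: 1.2
[-38.00294872  47.32650243 120.67057389] 17.92398703771223 [ 1.10439852  2.00282608 -0.19354062] 1.2461112812161446
side
 [[109 114 122 115 105 104 105 104 105 101 107 117 101  66]
 [112 114 111  98 128 127 123 122 121 119 119 118 103  65]
 [113 115 107  78 105 108 106 103 103 110 124 124 112  67]
 [113 111 104  89  88  57  82  82  80  82  91  99  95  70]
 [118 113  92  74  87  71  72  75  75  73  72  76  77  72]
 [120 115  73  55  90 112  63  66  67  65  67  64  66  69]
 [ 94  90  46  43  70  84  41  43  44  51  64  62  63  64]
 [ 60  56  45  58  93  90  81  45  47  52  68  69  67  65]
 [ 51  51  45  53  82  80  75  65  65  66  70  66  65  66]
 [ 55  54  52  53  62  72  69  70  72  71  70  66  64  65]
 [ 52  53  52  38  32  39  38  38  39  54  71  69  66  68]
 [ 54  56  53  52  42  42  49  63  61  67  70  59  69  68]
 [ 53  53  51  49  48  47  55  68  55  56  58  53  56  55]]
side
 [[110 113 121 116 106 105 106 104 106 102 108 121 110  65]
 [113
[... 1903 characters left out ...]
9  97 106  99  88  68  46  27  59  92 107 103 105]
 [ 63  51  71  67  73  69  41  31  28  50  89  83  83 107]
 [ 62  46  77  80  55  50  37  27  39  49  63  49  75 105]
 [ 65  42  59  86  70  51  47  37  33  47  55  44  75 103]
 [ 67  42  32  51  63  62  57  35  33  50  55  40  54  66]
 [ 67  49  33  32  38  48  53  45  33  45  51  46  43  55]
 [ 73  56  28  27  31  34  43  42  36  46  54  48  52  54]
 [ 75  54  25  28  30  31  37  30  33  43  53  53  54  55]
 [ 77  58  35  29  31  30  31  35  35  47  49  49  56  53]
 [ 74  66  38  33  31  28  34  30  33  43  55  55  50  52]
 [ 75  63  42  32  34  31  31  31  34  36  49  51  54  50]
 [ 74  65  44  43  52  44  30  27  34  35  48  56  51  54]]
```

```bash
python3 - <<'E'
from m1 import *
p=np.load("pre.npy")[0].astype(int);n=r.grab_frame("side").astype(int)
print("R-B now\n",(n[...,0]-n[...,2])[298:313,184:200])
from scipy.optimize import brentq
nr=c3(70,373)[1]
for z in(34,37.6,40): print(z,[round(float(brentq(lambda y:proj("side",W(st,[66.5,y,z]))[0][1]-v,0,150)),1) for v in(nr[1],306,305.5,305,304.5,304,303.5)])
# block centroid
m=((n[...,0]-n[...,2])>45); m[:298]=0;m[320:]=0;m[:,:180]=0;m[:,205:]=0
ys,xs=np.nonzero(m);print("block rows",ys.min(),ys.max(),xs.min(),xs.max())
for z in(14,40): print(z,proj("side",W(st,[[80,41.2,z],[80,49.2,z],[80,57.2,z]])))
E
```

```text
R-B now
 [[ 24  22  22  21   5   6   6   6   8   7   8   8   7   7   9   8]
 [ 24  23  21  17  -2  -1   1   4   5   4   4   3   4   4   5   5]
 [ 22  21  23  44  34  31  33  29  15   0   5   7   8   7   6   5]
 [ 21  20  39 100  96  99  98  97  73   5   5   6   8   7   8   8]
 [ 20  18  63 122 110 108 113 116  99   0  -3   2   6   6   6   5]
 [ 17  19  78 115 110 106 108 109  97  65  52  -4   4   5   5   6]
 [ 18  21 104 112 109 110 111 109  89  76  70   5   2   3   3   2]
 [ 18  26 117 113 111 111 115 111  69  48  33   4   4   5   5   3]
 [ 20  18  81  80  80  82  85  83  43  19   5   0   2   2   3   3]
 [ 21  16  52  49  49  52  52  51  41  22  -4   1   1   2   4   2]
 [ 20  17  49  45  45  46  46  46  45  19  -1   2   3   3   5   2]
 [ 21  19  44  49  45  49  45  49  43  19  -1   3   5   4   4   4]
 [ 22  21  33  48  46  46  47  51  44  18  -2   1   4   1   4   2]
 [ 22  21  28  52  46  47  49  48  45  17   2   0   2   3   3   2]
 [ 22  20  25  50  50  47  45  50  46  14   1   2   3   4   4   2]]
34 [107.2, 55.1, 53.8, 52.5, 51.2, 49.8, 48.5]
37.6 [110.0, 58.1, 56.8, 55.5, 54.2, 52.9, 51.6]
40 [111.9, 60.2, 58.9, 57.6, 56.3, 55.0, 53.7]
block rows 301 313 186 194
14 [[190.73215736 307.06111708]
 [190.3233053  310.08565211]
 [189.90918544 313.14915634]]
40 [[189.93580478 298.7063968 ]
 [189.51541397 301.72368545]
 [189.08952185 304.78045883]]
```

```bash
python3 - <<'E'
from m1 import *
n=r.grab_frame("side").astype(float);t=r.grab_frame("top").astype(float)
a=(t[...,0]-t[...,2])[163:176,140:156]; print("top R-B\n",a.astype(int))
def cen(im,r0,r1,c0,c1,lo):
    w=np.clip((im[...,0]-im[...,2])[r0:r1,c0:c1]-lo,0,60); yy,xx=np.mgrid[r0:r1,c0:c1]; return np.array([(w*xx).sum(),(w*yy).sum()])/w.sum()
ct=cen(t,160,178,140,154,45); cs=cen(n,296,308,184,193,60)
X=tri(ct,cs); print(ct,cs,X,loc(st,X))
for z in(37,40,43): print(z,loc(st,ray("top",ct,z)),loc(st,ray("side",cs,z)))
for z in (36,40): print("tip rows->y",z,loc(st,ray("side",[193.8,303.7],z)))
c=-cv2.Rodrigues(C["top"]["rvec"])[0].T@C["top"]["tvec"]; print(c,loc(st,c))
E
```

```text
top R-B
 [[ 23  23  23  22  23  22  23  23  25  21  22  21  24  23  23  25]
 [ 25  20  22  24  23  23  21  20  25  26  22  26  23  23  21  22]
 [ 23  23  23  23  23  22  23  24  23  25  24  24  24  23  24  22]
 [ 21  23  23  25  35  45  61  74  70  35  24  22  21  22  21  18]
 [ 17  19  20  43  82  96 101 108 105  64  21  19  14  10  11   8]
 [ 22  22  23  40  82 110 109 113 110  75  25  12   6   6   9   9]
 [ 15  16  11  27  81 110 112 114 114  84  30  16  12   5  11   7]
 [ 13   6   8  16  75 109 104  92  75  51  27  18  11   6   8   7]
 [  7   7   4   8  29  47  79  74  45  37  29  21  13   9   8   8]
 [  7   7   7   4   8  16  43  46  27  20  20  15   6   3   5   5]
 [  9   9   7   1   5   8   9  11   8   5   6   6   3  -1   6   6]
 [  7   7   4   2   1   4   4   5   1   1   3   1   6   2   6   4]
 [  5   9   6   5   2   5   2   3   6   2   2   4   3   1   0   2]]
[146.41241163 168.435978  ] [188.95736677 303.40376176] [648.44483299 284.33998044  38.16542305] [81.49456045 51.85933657 38.16542305]
37 [82.78614866 52.07340222 37.        ] [81.13561693 51.06364338 37.        ]
40 [81.87754269 51.3275426  40.        ] [80.66021148 53.62023493 40.        ]
43 [80.96893671 50.58168297 43.        ] [80.18480604 56.17682649 43.        ]
tip rows->y 36 [71.29430787 50.83336682 36.        ]
tip rows->y 40 [70.71199024 54.23894909 40.        ]
[ 388.5935498   -26.64794465 1074.13426085] [-231.32931229 -205.77878866 1074.13426085]
```

Both views put the pointer at y≈51.8, with the needle at about 49.3. I ease back 2.5 mm and hold.

```bash
python3 -m jog '[[[0,0,0],[0,0.0025,0],-0.58],[[0,0,0],[0,0,0],-0.58],[[0,0,0],[0,0,0],-0.58],[[0,0,0],[0,0,0],-0.58],[[0,0,0],[0,0,0],-0.58],[[0,0,0],[0,0,0],-0.58]]'
python3 -m jog '[[[0,0,0],[-0.004,0,0],-0.58],[[0,0,0],[-0.006,0,0],-0.58],[[0,0,0],[-0.006,0,0],-0.58],[[0,0,0],[-0.006,0,0],-0.58],[[0,0,0],[-0.005,0,0],-0.58],[[0,0,0],[-0.004,0,0],-0.58],[[0,0,0],[-0.003,0,0],-0.58],[[0,0,0],[0,0,0],-0.58]]'
python3 -m jog '[[[0,0,0],[-0.004,0,0],-0.58],[[0,0,0],[-0.004,0,0],-0.58],[[0,0,0],[-0.002,0,0],-0.58],[[0,0,0],[0,0,0],-0.58]]'
python3 - <<'E'
from m1 import *
s=r.sense();print(loc(st,s["eef_pos"]),s["opening"]*85,s["contact_force"],s["grasp_force"])
E
```

```text
clock: 15.2
eef_pos: [531.4, 260.3, 120.7]
tcp_rot: [-3.142, -0.0, -2.955]
contact_force: [-1.3, 3.9, -0.4]
opening: 0.209
grasp_force: 1.5
clock: 16.0
eef_pos: [564.9, 266.6, 120.5]
tcp_rot: [-3.141, -0.001, -2.956]
contact_force: [-3.3, 2.0, -0.6]
opening: 0.209
grasp_force: 1.3
clock: 16.4
eef_pos: [574.6, 268.4, 120.5]
tcp_rot: [-3.141, -0.001, -2.956]
contact_force: [-3.3, 2.1, -1.7]
opening: 0.214
grasp_force: 1.3
[  5.93787928  49.84942897 120.46874179] 18.21180795873353 [-3.30185585  2.14086327 -1.6963656 ] 1.2555526569485664
```

Pushing at about 3 N, with the TCP at x=5.9 and the stop expected near 13. I go on in small steps.

```bash
python3 -m jog '[[[0,0,0],[-0.002,0,0],-0.58],[[0,0,0],[-0.002,0,0],-0.58],[[0,0,0],[0,0,0],-0.58],[[0,0,0],[0,0,0],-0.58]]'
python3 -m jog '[[[0,0,0],[-0.0015,0,0],-0.58],[[0,0,0],[-0.001,0,0],-0.58],[[0,0,0],[0,0,0],-0.58],[[0,0,0],[0,0,0],-0.58]]'
python3 -m jog '[[[0,0,0],[-0.001,0,0],-0.58],[[0,0,0],[0,0,0],-0.58],[[0,0,0],[0,0,0],-0.58]]'
```

```text
clock: 16.8
eef_pos: [578.4, 269.1, 120.5]
tcp_rot: [-3.141, -0.001, -2.955]
contact_force: [-4.8, 2.6, -1.0]
opening: 0.212
grasp_force: 1.2
clock: 17.2
eef_pos: [580.7, 269.6, 120.5]
tcp_rot: [-3.141, -0.001, -2.955]
contact_force: [-5.4, 1.0, -1.0]
opening: 0.208
grasp_force: 1.3
clock: 17.5
eef_pos: [581.4, 269.7, 120.5]
tcp_rot: [-3.141, -0.002, -2.955]
contact_force: [-6.1, 0.7, -0.2]
opening: 0.205
grasp_force: 1.3
```

```bash
python3 -m jog '[[[0,0,0],[-0.0015,0,0],-0.58],[[0,0,0],[0,0,0],-0.58],[[0,0,0],[0,0,0],-0.58]]'
python3 -m jog '[[[0,0,0],[-0.0015,0,0],-0.58],[[0,0,0],[0,0,0],-0.58],[[0,0,0],[0,0,0],-0.58],[[0,0,0],[0,0,0],-0.58]]'
python3 - <<'E'
from m1 import *
s=r.sense();print(loc(st,s["eef_pos"]),s["opening"]*85,s["contact_force"],s["grasp_force"],s["tcp_rot"])
n=r.grab_frame("side"); print(n[299:307,190:206].mean(2).astype(int)); print(n[264:272,198:232].mean(2).astype(int)[:, ::1])
for x in(24.5,36.5): print(proj("side",W(st,[[x,82,136],[x,51.8,136],[x,22,136]])).round(1).tolist())
E
```

```text
clock: 17.8
eef_pos: [581.6, 269.7, 120.4]
tcp_rot: [-3.141, -0.004, -2.956]
contact_force: [-12.3, 1.1, 2.9]
opening: 0.207
grasp_force: 1.4
clock: 18.2
eef_pos: [581.6, 269.6, 120.0]
tcp_rot: [-3.141, -0.008, -2.956]
contact_force: [-16.8, 0.4, 5.1]
opening: 0.213
grasp_force: 0.9
[ 13.11121912  49.68117973 119.97530024] 18.10736890598723 [-16.75865563   0.37235066   5.13321218] 0.930386558175087 [-3.14064448 -0.00751036 -2.95557782]
[[125 126 122  95  67  70  82  81  87  68  72  83  75  72  70  72]
 [ 99 107 112  72  58  58  63  63  66  54  57  67  69  73  73  73]
 [ 72  75  77  59  71  73  71  71  69  70  68  69  71  74  73  75]
 [ 66  67  62  52  61  61  60  59  57  62  69  69  68  74  72  74]
 [ 66  66  61  51  50  48  77  76  76  75  79  79  77  74  74  75]
 [ 69  68  58  57  59  61  78  77  76  76  74  77  75  74  73  73]
 [ 70  67  50  54  65  72  70  67  69  66  65  64  68  73  72  72]
 [ 68  66  43  36  44  48  44  45  44  50  66  66  67  68  67  68]]
[[120 121 114 114 116 120 117 113 114 117 122 117  37  17  20  22  19  19
   28  43  41  41  41  34  18  17  19  19  20  25
[... 403 characters left out ...]
  21  23  21  22  22  23  24  30  26]
 [117 117 116 116 117 117 119 119 121 116  85   8  12  24  25  25  21  26
   37  41  43  41  43  34  22  23  24  22  22  23  20  22  26  23]
 [118 116 114 113 115 118 120 121 120 118  86   3  12  13  23  28  28  29
   38  42  42  42  40  35  36  33  32  32  23  23  25  12  14  16]
 [117 117 116 115 115 116 117 118 122 124 111   0  10  15  19  22  23  22
   35  37  37  34  35  30  25  28  23  27  25  19  27  15  16  16]
 [117 118 116 119 120 118 119 119 122 127 119   1  10  18  24  23  18  26
   39  36  38  37  38  31  18  22  21  22  20  21  23   9  13  13]]
[[213.9, 281.4], [215.0, 269.8], [215.9, 258.9]]
[[207.5, 281.4], [208.7, 269.7], [209.9, 258.8]]
```

The lever is at its stop: TCP blocked at x=13.1, and its far edge at column 208.5 as predicted for closed. The needle's row of 303.5 matches the pointer tip. I relieve the push, then close firmly on the bar, compensating the play.

```bash
python3 -m jog '[[[0,0,0],[0.0015,0,0],-0.58],[[0,0,0],[0.0015,0,0],-0.58],[[0,0,0],[0,0,0],-0.58],[[0,0,0],[0,0,0],-0.58]]'
python3 -m jog '[[[0,0,0],[0,0.001,0],-0.64],[[0,0,0],[0,0.001,0],-0.7],[[0,0,0],[0,0,0],-1],[[0,0,0],[0,0,0],-1],[[0,0,0],[0,0,0],-1],[[0,0,0],[0,0,0],-1],[[0,0,0],[0,0,0],-1],[[0,0,0],[0,0,0],-1]]' 25
python3 - <<'E'
from m1 import *
s=r.sense();print(loc(st,s["eef_pos"]),s["opening"]*85,s["contact_force"],s["grasp_force"],s["qvel"].round(4))
n=r.grab_frame("side"); print(n[299:307,190:206].mean(2).astype(int)); print(n[266:269,198:212].mean(2).astype(int)); n=n.astype(int);print((n[...,0]-n[...,2])[300:308,190:198])
E
```

```text
clock: 18.65
eef_pos: [581.3, 269.6, 120.3]
tcp_rot: [-3.141, -0.002, -2.955]
contact_force: [-5.6, 2.0, -2.6]
opening: 0.213
grasp_force: 1.3
clock: 19.45
eef_pos: [581.0, 271.7, 120.5]
tcp_rot: [-3.141, -0.002, -2.955]
contact_force: [-7.6, 0.3, -0.9]
opening: 0.16
grasp_force: 25.4
[ 12.88500562  51.90480477 120.49499632] 13.636511805087636 [-7.61526045  0.32049198 -0.85731771] 25.40270447731018 [-0.001  -0.0012  0.0011 -0.0017 -0.0015  0.0008]
[[123 125 119  91  62  64  77  84  85  69  96 124 102  68  72  71]
 [ 99 104 121 123 113 112 105  60  64  55  69  88  80  72  74  72]
 [ 71  74  82  84  93  93  87  66  68  68  66  66  69  71  74  71]
 [ 64  65  60  48  60  58  56  56  56  61  70  68  70  73  73  73]
 [ 67  67  62  51  48  50  78  77  76  77  80  78  77  74  74  75]
 [ 71  67  56  57  59  59  77  75  78  76  75  75  76  75  72  73]
 [ 71  66  50  54  64  73  69  68  67  65  67  66  66  71  72  72]
 [ 68  65  45  37  42  50  44  46  44  51  66  66  67  68  66  67]]
[[116 118 117 115 116 117 116 117 118 117  93  32  21  17]
 [118 117 117 115 115 118 116 117 119 117  83  17  12  15]
 [117 116 116 116 117 118 119 120 120 116  86   9  12  18]]
[[19 18 13  5  6  8  6  4]
 [52 47 32  5  4  6  5  4]
 [63 66 54  7 -3  1  2  4]
 [59 58 54 36 28 -1  4  6]
 [60 60 53 56 48  5  5  7]
 [63 61 46 48 35  2  2  4]
 [61 57 38 26  8 -1  2  3]
 [50 50 38 17 -3  2  2  3]]
```

The grip on the bar is firm at 25 N. The needle is at rows 303 to 304, level with the pointer tip, and the lever is still at its stop. Handing in.

```bash
python3 -c "
from rig import r
print(r.sign_off())"
```

```text
the job is handed in; nothing more can be done
None
```

The job is handed in at about 19.5 s; `sign_off()` returned no verdict. By the last readings, the slab stands released in the groove, and the leg is gripped at 25 N with the needle level with the pointer and the lever against its closed stop.

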